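# Load the autosampler docks in run order

### The arm

A 7-joint arm with a two-finger parallel gripper is mounted at the origin on the work surface. World frame = base frame: x ahead of the robot, y to its left, z up, the work surface at z = 0. Lengths are in m, angles in rad, forces in N, time in s.
With the tool pointing down it reaches from about 0.4 to 0.85 m from the base axis. Payload 10.4 kg.
Tool frame: the origin (TCP) lies at the very end of the fingers, on their centre line; the grasp point (between the pads) lies 19 mm behind it (manip.grip_point_offset is the distance from the TCP to the grasp point, in m); z points along the fingers, y is the line along which they close (so a half turn about z gives the same grasp; the last joint's range is limited). The gripper opens to 85 mm and grips with 20 to 120 N. Pads are 22 mm wide; open, the fingers measure 114 mm over their backs; the gripper's body (76 mm by 85 mm) begins 54 mm behind the grasp point. The pads swing forward as they close: fully open they stand 13 mm farther back than shut.
Start: joints at [1.192, 0.332, -0.065, 1.46, 0.022, 1.35, -0.088], TCP at [0.218, -0.586, 0.231] pointing down, gripper open.
Joint ranges: [-2.6, 2.6], [-0.5, 2.12], [-1.47, 1.34], [0.16, 2.42], [-1.27, 4.41], [0.06, 2.06], [-2.6, 2.6]. Speed limits (rad/s): [2.22, 2.22, 2.79, 2.79, 3.14, 3.14, 3.14].

### API

Orientations are given as a unit quaternion [x, y, z, w].
In Python, from workcell import manip gives the robot as it stands. The module is installed in compiled form; this text tells all that it offers.
- The arm moves only by the shell command python3 -m inch 'ROWS' [OPENING] [FORCE]. ROWS is JSON, a list of rows, each a list of 2 entries, a list of its own where there are three numbers: the shift along the tool's x, y, z each as a share of 0.08 m, from -1 to 1, then the turn, a rotation vector about the tool's x, y, z each as a share of 45 degrees, from -1 to 1. A call has exactly 10 rows; each row is the pose to reach, as a shift and turn from the pose commanded when the call began, along the tool's axes at that moment; what a row does not reach only later rows make up. A row lasts 1/10 s, in which the tool goes at most 50 mm and 8.59 degrees, less where a joint would pass 70% of its speed; a pose out of reach is approached as far as the arm can. A call with a number of a shift or a turn outside -1 to 1 is refused whole. A call with a gripper value outside its range is refused whole. OPENING is the opening, from 0 (shut) to 1 (fully open), set as the call begins (- or left out, the last holds). The fingers move at their own pace and stop on an object; FORCE is the grip in N (left out, the last holds). Time passes only in rows, so rows that repeat a pose let the fingers close, or fill a call up. It gives the time, the measured TCP pose, the force, the opening and the grip force at its end, in the units of the state.
- manip.get_obs(): the state, without advancing time (a new reading comes with each control period).
- manip.camera(name): name is "side" or "top" or "wrist"; returns the picture (384x512x3 uint8, red, green, blue); there is no depth.
- manip.camera_params(name): a dict with "fov_y" (degrees; the focal length in pixels is half the picture's height over the tangent of half this angle, whatever the lens; pixels are square), "cx", "cy" (the principal point, pixels), "camera_from_world" (4x4, takes a point from world to camera coordinates); the wrist camera has in their place "T_tool_cam" (4x4, takes a point from camera to tool coordinates, whose origin is the TCP and whose axes are the flange's). Camera axes: x right, y up, looking along -z (the intrinsics and any distortion apply to the point x, -y, -z); pixel columns grow to the right and rows downward; lengths in m; the calibration is good to about 2 mm. A picture is of the moment at which its call begins: read the wrist's pose just before it. camera_params takes no time and is no camera call.
- manip.hand_in(): hands the job in; it is judged then, once.
The state is a dict: "clock": time; "joint_pos": joint angles; "joint_velocities": joint speeds; "tau": joint torques, N m; "position": TCP position; "ee_rot": TCP orientation; "ft_force": force on the tool from outside, world axes, zero at the start; "torque": the same for the moment, N m; "grip_width": opening from 0.0 (shut) to 1.0 (fully open); "grasp_force": force on a finger pad.
Only numpy, scipy, OpenCV 4.12 (cv2) and the standard library are available. Lean on these libraries where they do the work, as an engineer would, in place of code of your own. Each camera call takes 0.05 s, during which the arm holds its last target. There are 200 camera calls.

### The job

Load the two sample docks for tonight's run: the yellow-capped rack goes into the white dock; in the green dock stack the blue-capped rack first, the red-capped rack on top of it, and the dust cover on top of that, each fully seated in the one below. Keep the racks upright so that no vial falls out, and leave the empty rack and the amber jar where they are.

Things in the scene. Friction and masses are not known exactly. Their poses are not given: they have to be found in the camera images.
- blue_rack_mid (a point): Vial rack with blue caps and side band: grey block 96 (x) x 56 (y) x 40 mm. Top: 4 mm rim round a recess 10 mm deep, caps in its lowest 5 mm. Stands on a centred foot 78 x 38 x 4 mm; stacked, the foot drops into the recess below (5 mm play) and the body rests on that rim: 36 mm per rack. 0.15-0.31 kg. Grasp across y from above. Point: its centre, 20 mm above its underside; z up; half a turn is alike.
- red_rack_mid (a point): Vial rack with red caps and side band: grey block 96 (x) x 56 (y) x 40 mm. Top: 4 mm rim round a recess 10 mm deep, caps in its lowest 5 mm. Stands on a centred foot 78 x 38 x 4 mm; stacked, the foot drops into the recess below (5 mm play) and the body rests on that rim: 36 mm per rack. 0.15-0.31 kg. Grasp across y from above. Point: its centre, 20 mm above its underside; z up; half a turn is alike.
- yellow_rack_mid (a point): Vial rack with yellow caps and side band: grey block 96 (x) x 56 (y) x 40 mm. Top: 4 mm rim round a recess 10 mm deep, caps in its lowest 5 mm. Stands on a centred foot 78 x 38 x 4 mm; stacked, the foot drops into the recess below (5 mm play) and the body rests on that rim: 36 mm per rack. 0.15-0.31 kg. Grasp across y from above. Point: its centre, 20 mm above its underside; z up; half a turn is alike.
- cover_mid (a point): Dust cover: black slab 96 (x) x 56 (y) x 14 mm (lowest 4 mm: a foot like the racks') with a white grip bar on top, 50 (x) x 16 (y) x 30 mm high; 44 mm in all, 0.09-0.18 kg. Pinch the bar across y from above. On a rack, its underside lies 36 mm above that rack's underside. Point: its centre, 22 mm above its underside; z up; half a turn is alike.
- green_dock: Dock fixed on the bench: black plate 110 (x) x 70 (y) x 18 mm, green rim 11 mm wide round a recess 88 x 48 x 6 mm. A rack lies lengthwise along x, either way round; its foot enters the recess (5 mm play), its body rests on the rim, its underside 14 mm and its centre 34 mm above this origin. Origin: centre of the dock's underside; z up.
- white_dock: Dock fixed on the bench: black plate 110 (x) x 70 (y) x 18 mm, white rim 11 mm wide round a recess 88 x 48 x 6 mm. A rack lies lengthwise along x, either way round; its foot enters the recess (5 mm play), its body rests on the rim, its underside 14 mm and its centre 34 mm above this origin. Origin: centre of the dock's underside; z up.
- empty_rack_mid (a point): Empty vial rack, all grey with black holes, no caps or band, size as the other racks. To be left where it is. Point: its centre, 20 mm up.
- jar_mid (a point): Amber glass jar with a black cap, 54 mm across, 62 mm high. To be left where it is. Point: its centre, 31 mm up.

How it is judged:
At the end, for the whole second after the job is handed in: Yellow rack in white dock, blue rack in green dock, red rack on blue, cover on red: each seated (height within 3 mm), centred within 9 mm, aligned lengthwise within 0.2 rad either way round, level within 0.06 rad, at rest; empty rack and jar within 30 mm of where they began (z of yellow_rack_mid in the frame of white_dock between 0.031 and 0.037 m and horizontal distance between yellow_rack_mid and white_dock below 0.009 m and angle between the x axis of yellow_rack_mid and the x axis of white_dock, either way round below 0.2 rad and angle between each of yellow_rack_mid, blue_rack_mid, red_rack_mid, cover_mid's own z axis and vertical below 0.06 rad and z of blue_rack_mid in the frame of green_dock between 0.031 and 0.037 m and horizontal distance between blue_rack_mid and green_dock below 0.009 m and angle between the x axis of blue_rack_mid and the x axis of green_dock, either way round below 0.2 rad and z of red_rack_mid in the frame of blue_rack_mid between 0.033 and 0.039 m and horizontal distance between red_rack_mid and blue_rack_mid below 0.009 m and angle between the x axis of red_rack_mid and the x axis of blue_rack_mid, either way round below 0.2 rad and z of cover_mid in the frame of red_rack_mid between 0.035 and 0.041 m and horizontal distance between cover_mid and red_rack_mid below 0.009 m and angle between the x axis of cover_mid and the x axis of red_rack_mid, either way round below 0.2 rad and linear speed of each of yellow_rack, blue_rack, red_rack, cover below 0.02 m/s and distance of each of empty_rack_mid, jar_mid from where it was at the start of the episode below 0.03 m); the robot touches nothing.
It fails at once if a vial rack is tipped by more than 0.6 rad (angle between any of yellow_rack_mid, blue_rack_mid, red_rack_mid's own z axis and vertical above 0.6 rad).
It fails at once if the empty rack or the jar is moved by more than 30 mm (distance of any of empty_rack_mid, jar_mid from where it was at the start of the episode above 0.03 m).
It also fails if it takes over 128 s, if anything falls off the work surface, if the arm or the gripper's body presses on something with over 40 N, if the wrist force passes 120 N, or if a joint passes its speed limit or range.

## Working session

There is one attempt and no reset: what is moved stays moved. The work goes in short steps, Python scripts to look and compute and a shell command to move; the robot and the scene stay as the last step left them, time stands still between calls to the robot, and variables do not carry over. Pictures are saved under pics/ and viewed, at most 14 in all, crops included, and the job is handed in when it is done.

```bash
mkdir -p pics
cat > h.py <<'E'
import numpy as np,cv2,json
from workcell import manip
from scipy.spatial.transform import Rotation as R
def save(n,f):
    im=manip.camera(n); cv2.imwrite(f'pics/{f}.png',im[:,:,::-1]); return im
E
python3 - <<'E'
from h import *
o=manip.get_obs(); print(o)
for n in ("top","side","wrist"):
    save(n,n+"0"); p=manip.camera_params(n); print(n,{k:(np.round(v,4).tolist()) if not isinstance(v,str) else v for k,v in p.items()})
a=[cv2.imread(f'pics/{n}0.png') for n in("top","side")]
E
```

```text
{'clock': 0.0, 'joint_pos': array([ 1.19242227,  0.33285919, -0.06469947,  1.46091725,  0.02156907,
        1.34987202, -0.08848651]), 'joint_velocities': array([ 0.00013668,  0.00134736,  0.00097466,  0.00170406, -0.00044617,
        0.00142265, -0.00122462]), 'tau': array([ 1.68989220e-03, -6.25449443e+01,  5.04876708e-02, -3.91600192e+01,
        1.64243812e-02,  9.88911081e-03,  3.79985647e-05]), 'position': array([ 0.21757913, -0.58552478,  0.23053532]), 'ee_rot': array([ 9.84217193e-01,  1.76963423e-01, -1.36034180e-04, -6.67267702e-04]), 'ft_force': array([ 0.88725316, -0.09427214, -0.01972184]), 'torque': array([-0.03445849,  0.03956028, -0.00101515]), 'grasp_force': 0.0, 'grip_width': 0.9984793212354491}
top {'fov_y': 57.8113, 'cx': 255.4855, 'cy': 196.6789, 'camera_from_world': [[-0.0336, -0.9994, 0.0025, 0.0204], [0.9779, -0.0324, 0.2068, -0.5281], [-0.2066, 0.0094, 0.9784, -0.8574], [0.0, 0.0, 0.0, 1.0]]}
side {'fov_y': 46.9609, 'cx': 259.073, 'cy': 191.548, 'camera_from_world': [[-0.7611, -0.6486, -0.0079, 0.3922], [0.4643, -0.5533, 0.6916, -0.304], [-0.453, 0.5227, 0.7222, -1.0125], [0.0, 0.0, 0.0, 1.0]]}
wrist {'fov_y': 69.0558, 'cx': 255.2381, 'cy': 186.8795, 'T_tool_cam': [[-0.0001, 0.9574, 0.2886, 0.0745], [1.0, -0.0001, 0.0007, 0.0002], [0.0007, 0.2886, -0.9574, -0.1428], [0.0, 0.0, 0.0, 1.0]]}
```

View pics/top0.png

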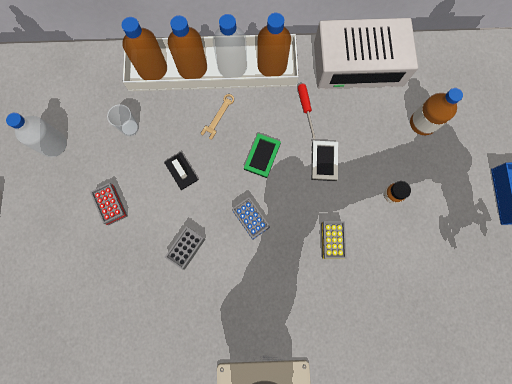

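View pics/side0.png

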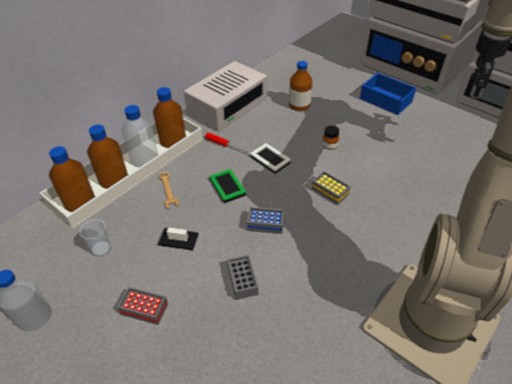

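The top view shows the red rack at (109,204), cover (181,170), empty rack (186,246), blue rack (251,217), yellow rack (333,240), green dock (263,155), white dock (325,160) and jar (399,191). The side view agrees. I'll measure these in both views.

```bash
cat >> h.py <<'E'
def cam(n,o=None):
    p=manip.camera_params(n); f=192/np.tan(np.radians(p['fov_y']/2))
    if n=='wrist':
        o=o or manip.get_obs(); T=np.eye(4); T[:3,:3]=R.from_quat(o['ee_rot']).as_matrix(); T[:3,3]=o['position']; T=T@p['T_tool_cam']
    else: T=np.linalg.inv(p['camera_from_world'])
    return f,p['cx'],p['cy'],T
def ray(c,uv,z):
    f,cx,cy,T=c; uv=np.atleast_2d(uv).astype(float)
    d=np.c_[(uv[:,0]-cx)/f,-(uv[:,1]-cy)/f,-np.ones(len(uv))]@T[:3,:3].T
    s=(z-T[2,3])/d[:,2]; return (T[:3,3]+s[:,None]*d)[:,:2]
def pix(c,P):
    f,cx,cy,T=c; q=(np.asarray(P)-T[:3,3])@T[:3,:3]; return np.array([cx+f*q[0]/-q[2],cy-f*q[1]/-q[2]])
RANGE={'red':[((0,110,90),(8,255,255)),((172,110,90),(180,255,255))],'blue':[((100,80,60),(125,255,255))],'yellow':[((20,90,90),(35,255,255))],'green':[((45,100,60),(80,255,255))],'white':[((0,0,165),(180,40,255))]}
def mask(im,col):
    h=cv2.cvtColor(im,cv2.COLOR_RGB2HSV); return sum(cv2.inRange(h,a,b) for a,b in RANGE[col])
def rect(P,w=True):
    (c,s,a)=cv2.minAreaRect((P*1000).astype(np.float32)); 
    if s[0]<s[1]: s=s[::-1];a+=90
    return np.round(c,1),np.round(s,1),round((a+90)%180-90,1)
def crop(m,uv,r):
    k=np.zeros_like(m);cv2.circle(k,tuple(int(v) for v in uv),int(r),255,-1);return m&k
def comps(m,mn=4):
    n,l,s,c=cv2.connectedComponentsWithStats(m,connectivity=4); return [(i,s[i],c[i]) for i in range(1,n) if s[i,4]>=mn],l
E
python3 - <<'E'
from h import *
seeds={'red':(109,204),'blue':(251,217),'yellow':(333,240),'green':(263,155),'white':(325,160),'cover':(181,170)}
zz={'red':.035,'blue':.035,'yellow':.035,'green':.018,'white':.018,'cover':.044}
ct=cam('top')
for v in('top','side'):
    c=cam(v); im=cv2.imread(f'pics/{v}0.png')[:,:,::-1].copy()
    for k,z in zz.items():
        w=ray(ct,seeds[k],z)[0]; uv=pix(c,[*w,z]); m=crop(mask(im,'white' if k=='cover' else k),uv,32)
        cs,l=comps(m)
        if k in('red','blue','yellow'):
            P=np.array([q[2] for q in cs]); W=ray(c,P,z); print(v,k,len(cs),[int(q[1][4]) for q in cs],rect(W),np.round(1e3*W.mean(0),1))
        else:
            i,s,_=max(cs,key=lambda q:q[1][4]); y,x=np.nonzero(l==i); print(v,k,s[4],rect(ray(c,np.c_[x,y],z)))
E
```

```text
top red 12 [6, 34, 68, 6, 15, 17, 6, 16, 52, 36, 17, 36] (array([526.7, 389.3]), array([89.3, 44.1]), 19.9) [530.8 390.1]
top blue 11 [17, 15, 51, 16, 17, 14, 51, 17, 18, 15, 17] (array([477. ,  17.9]), array([67. , 30.4]), 32.9) [476.9  18. ]
top yellow 14 [14, 37, 17, 55, 17, 37, 4, 17, 19, 18, 5, 40, 22, 4] (array([ 406.3, -190.9]), array([76.9, 45.3]), -2.0) [ 406.1 -190.2]
top green 498 (array([656.4, -20.2]), array([112.8,  71. ]), -22.7)
top white 953 (array([ 656.7, -223.2]), array([150.8, 122.5]), -2.7)
top cover 2021 (array([615.6, 204.4]), array([176.3, 172.2]), -11.4)
side red 2 [413, 138] (array([513.3, 405.7]), array([31.1,  0. ]), -21.5) [513.3 405.7]
side blue 2 [247, 92] (array([466.5,  32.5]), array([39.7,  0. ]), -56.0) [466.5  32.5]
side yellow 2 [271, 98] (array([ 399. , -184.6]), array([37.9,  0. ]), -52.5) [ 399.  -184.6]
side green 415 (array([655.8, -18.2]), array([114.9,  73.1]), -22.3)
side white 174 (array([ 653.2, -198.5]), array([81. , 72.8]), -4.2)
side cover 102 (array([619.4, 209. ]), array([50.2, 16.9]), 30.1)
```

```bash
cat >> h.py <<'E'
def plan(x,y,z,yaw):
    o=manip.get_obs(); r=R.from_quat(o['ee_rot']); d=np.array([x,y,z])-o['position']
    t=R.from_euler('z',yaw,degrees=True)*R.from_euler('x',180,degrees=True)
    w=(r.inv()*t).as_rotvec(degrees=True)
    yw=np.degrees(np.arctan2(*r.as_matrix()[1::-1,0]))
    print('at',np.round(o['position']*1e3,1),'yaw',round(yw,1),'t',round(o['clock'],2),'grip',round(o['grip_width'],3),round(o['grasp_force'],1),'| shift',np.round(r.inv().apply(d)/.08,3),'turn',np.round(w/45,3),'j',np.round(o['joint_pos'],2)[[0,6]])
E
python3 -c "
from h import *
plan(.406,-.191,.17,-2)"
```

```text
at [ 217.6 -585.6  230.7] yaw 20.4 t 0.15 grip 1.0 0.0 | shift [ 3.926 -3.802  0.763] turn [-0.001  0.     0.497] j [ 1.19 -0.09]
```

```bash
A='[[[0.05,-0.05,0.01],[0,0,0]],[[0.15,-0.15,0.03],[0,0,0]],[[0.28,-0.27,0.05],[0,0,0]],[[0.42,-0.41,0.08],[0,0,0]],[[0.56,-0.54,0.11],[0,0,0]],[[0.7,-0.68,0.14],[0,0,0]],[[0.83,-0.8,0.16],[0,0,0]],[[0.93,-0.9,0.18],[0,0,0]],[[0.98,-0.95,0.19],[0,0,0]],[[0.98,-0.95,0.19],[0,0,0]]]'
true
python3 -m inch '[[[0.05,-0.05,0.01],[0,0,0]],[[0.15,-0.15,0.03],[0,0,0]],[[0.28,-0.27,0.05],[0,0,0]],[[0.42,-0.41,0.08],[0,0,0]],[[0.56,-0.54,0.11],[0,0,0]],[[0.7,-0.68,0.14],[0,0,0]],[[0.83,-0.8,0.16],[0,0,0]],[[0.93,-0.9,0.18],[0,0,0]],[[0.98,-0.95,0.19],[0,0,0]],[[0.98,-0.95,0.19],[0,0,0]]]' 1
python3 -m inch '[[[0.1,-0.1,0.02],[0,0,0]],[[0.2,-0.19,0.04],[0,0,0]],[[0.3,-0.29,0.06],[0,0,0]],[[0.4,-0.38,0.08],[0,0,0]],[[0.5,-0.48,0.1],[0,0,0]],[[0.6,-0.57,0.12],[0,0,0]],[[0.7,-0.67,0.14],[0,0,0]],[[0.8,-0.76,0.16],[0,0,0]],[[0.9,-0.86,0.18],[0,0,0]],[[0.98,-0.95,0.19],[0,0,0]]]'
python3 -m inch '[[[0.1,-0.1,0.02],[0,0,0]],[[0.2,-0.19,0.04],[0,0,0]],[[0.3,-0.29,0.06],[0,0,0]],[[0.4,-0.38,0.08],[0,0,0]],[[0.5,-0.48,0.1],[0,0,0]],[[0.6,-0.57,0.12],[0,0,0]],[[0.7,-0.67,0.14],[0,0,0]],[[0.8,-0.76,0.16],[0,0,0]],[[0.9,-0.86,0.18],[0,0,0]],[[0.98,-0.95,0.19],[0,0,0]]]'
python3 -m inch '[[[0.1,-0.1,0.02],[0,0,0.05]],[[0.2,-0.19,0.04],[0,0,0.1]],[[0.3,-0.29,0.06],[0,0,0.15]],[[0.4,-0.38,0.08],[0,0,0.2]],[[0.5,-0.48,0.1],[0,0,0.25]],[[0.6,-0.57,0.12],[0,0,0.3]],[[0.7,-0.67,0.14],[0,0,0.35]],[[0.8,-0.76,0.16],[0,0,0.4]],[[0.9,-0.86,0.18],[0,0,0.45]],[[0.98,-0.95,0.19],[0,0,0.5]]]'
python3 - <<'E'
from h import *
plan(.406,-.191,.17,-2); save('wrist','w_y')
E
```

```text
clock: 1.15
position: [0.2652, -0.4868, 0.2162]
ee_rot: [0.984, 0.177, 0.0, 0.0]
ft_force: [-0.1, -0.2, 0.3]
grip_width: 1.0
grasp_force: 0.0
clock: 2.15
position: [0.3122, -0.3878, 0.2008]
ee_rot: [0.984, 0.177, 0.0, -0.0]
ft_force: [-0.1, 0.5, 0.3]
grip_width: 1.004
grasp_force: 0.0
clock: 3.15
position: [0.3592, -0.2892, 0.1856]
ee_rot: [0.984, 0.177, 0.0, -0.0]
ft_force: [0.6, 0.6, 0.5]
grip_width: 0.998
grasp_force: 0.0
clock: 4.15
position: [0.4061, -0.1908, 0.1704]
ee_rot: [1.0, -0.019, 0.0, 0.0]
ft_force: [-0.3, -0.7, -1.0]
grip_width: 0.998
grasp_force: 0.0
at [ 406.1 -190.8  170.4] yaw -2.2 t 4.15 grip 0.998 0.0 | shift [-0.001  0.003  0.005] turn [ 0.    -0.    -0.004] j [ 0.77 -1.27]
```

View pics/w_y.png

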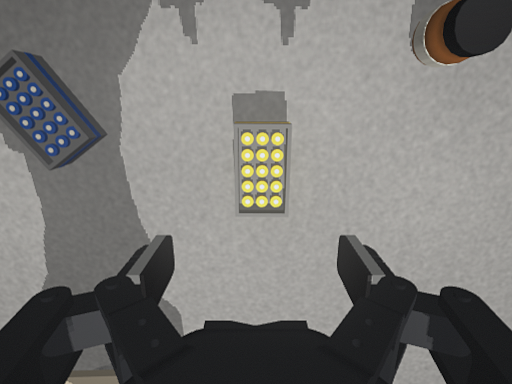

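The wrist view shows the yellow rack at about (262,168), with 15 caps nearly aligned, between the open fingers. Blue is at about (45,110).

```bash
cat >> h.py <<'E'
def caps(col,z,seed,o,im,r=75):
    """rack centre/yaw from cap blobs at height z, wrist view"""
    c=cam('wrist',o); m=crop(mask(im,col),pix(c,[*seed,z]),r); ct,_=cv2.findContours(m,cv2.RETR_EXTERNAL,cv2.CHAIN_APPROX_NONE)
    b=[q for q in ct if cv2.contourArea(cv2.convexHull(q))>40]
    B=[cv2.minEnclosingCircle(q) for q in b]; 
    k=[i for i in range(len(b)) if cv2.contourArea(cv2.convexHull(b[i]))>.6*np.pi*B[i][1]**2]
    W=ray(c,np.array([B[i][0] for i in k]),z); print(col,len(k),rect(W)); return W
E
python3 - <<'E'
from h import *
o=manip.get_obs(); im=cv2.imread('pics/w_y.png')[:,:,::-1].copy()
caps('yellow',.035,(.406,-.191),o,im)
E
```

```text
yellow 15 (array([ 414.4, -195.8]), array([65.9, 29.9]), -2.5)
```

```bash
python3 -c "
from h import *
plan(.4144,-.1958,.010,-2.5)"
```

```text
at [ 406.6 -189.3  170.4] yaw -2.2 t 4.2 grip 1.001 0.0 | shift [0.1   0.078 2.005] turn [-0.001 -0.     0.006] j [ 0.77 -1.28]
```

```bash
python3 -m inch '[[[0.02,0.01,0.1],[0,0,0]],[[0.04,0.03,0.2],[0,0,0]],[[0.06,0.04,0.3],[0,0,0]],[[0.08,0.05,0.4],[0,0,0]],[[0.1,0.06,0.5],[0,0,0]],[[0.1,0.06,0.6],[0,0,0]],[[0.1,0.06,0.7],[0,0,0]],[[0.1,0.06,0.8],[0,0,0]],[[0.1,0.06,0.9],[0,0,0]],[[0.1,0.06,1],[0,0,0]]]'
python3 -m inch '[[[0,0,0.1],[0,0,0]],[[0,0,0.2],[0,0,0]],[[0,0,0.3],[0,0,0]],[[0,0,0.4],[0,0,0]],[[0,0,0.5],[0,0,0]],[[0,0,0.6],[0,0,0]],[[0,0,0.7],[0,0,0]],[[0,0,0.8],[0,0,0]],[[0,0,0.9],[0,0,0]],[[0,0,0.99],[0,0,0]]]'
python3 -m inch '[[[0,0,0],[0,0,0]],[[0,0,0],[0,0,0]],[[0,0,0],[0,0,0]],[[0,0,0],[0,0,0]],[[0,0,0],[0,0,0]],[[0,0,0],[0,0,0]],[[0,0,0],[0,0,0]],[[0,0,0],[0,0,0]],[[0,0,0],[0,0,0]],[[0,0,0],[0,0,0]]]' 0 50
python3 -m inch '[[[0,0,-0.05],[0,0,0]],[[0,0,-0.12],[0,0,0]],[[0,0,-0.2],[0,0,0]],[[0,0,-0.3],[0,0,0]],[[0,0,-0.42],[0,0,0]],[[0,0,-0.55],[0,0,0]],[[0,0,-0.7],[0,0,0]],[[0,0,-0.85],[0,0,0]],[[0,0,-0.95],[0,0,0]],[[0,0,-1],[0,0,0]]]'
python3 - <<'E'
from h import *
im=save('top','top1')
c=cam('top');
for col,uv in(('green',(263,155)),('white',(325,160))):
    m=crop(mask(im,col),uv,30) ; 
    if col=='white': m=cv2.inRange(cv2.cvtColor(im,cv2.COLOR_RGB2HSV),(0,0,185),(180,40,255)); m=crop(m,uv,30)
    cs,l=comps(m); i,s,_=max(cs,key=lambda q:q[1][4]); y,x=np.nonzero(l==i); print(col,s[4],rect(ray(c,np.c_[x,y],.018)))
plan(.656,-.205,.15,0)
E
```

```text
clock: 5.2
position: [0.4136, -0.1967, 0.0899]
ee_rot: [1.0, -0.018, 0.0, 0.0]
ft_force: [0.1, 0.3, -0.3]
grip_width: 1.0
grasp_force: 0.0
clock: 6.2
position: [0.4136, -0.1967, 0.0106]
ee_rot: [1.0, -0.018, -0.0, -0.0]
ft_force: [-0.4, -0.2, -0.1]
grip_width: 0.999
grasp_force: 0.0
clock: 7.2
position: [0.4139, -0.197, 0.0117]
ee_rot: [1.0, -0.018, 0.0, 0.0]
ft_force: [-1.5, 0.4, 5.2]
grip_width: 0.648
grasp_force: 54.1
clock: 8.2
position: [0.414, -0.197, 0.0924]
ee_rot: [1.0, -0.019, 0.001, 0.0]
ft_force: [-0.9, 0.3, -2.6]
grip_width: 0.646
grasp_force: 53.4
green 484 (array([656.9, -20.4]), array([111.7,  71.1]), -22.8)
white 359 (array([ 634.2, -195.3]), array([111.2,  67.4]), -4.7)
at [ 414.1 -197.    92.5] yaw -2.1 t 8.25 grip 0.647 53.4 | shift [ 3.026 -0.011 -0.714] turn [ 0.001 -0.002 -0.047] j [ 0.76 -1.32]
```

```bash
python3 -m inch '[[[0.05,0,-0.05],[0,0,0]],[[0.15,0,-0.1],[0,0,0]],[[0.25,0,-0.2],[0,0,0]],[[0.35,0,-0.3],[0,0,0]],[[0.45,0,-0.4],[0,0,0]],[[0.55,0,-0.5],[0,0,0]],[[0.65,0,-0.6],[0,0,0]],[[0.75,0,-0.65],[0,0,0]],[[0.85,0,-0.7],[0,0,0]],[[0.95,0,-0.7],[0,0,0]]]'
python3 -m inch '[[[0.1,0,0],[0,0,0]],[[0.2,0,0],[0,0,0]],[[0.3,0,0],[0,0,0]],[[0.4,0,0],[0,0,0]],[[0.5,0,0],[0,0,0]],[[0.6,0,0],[0,0,0]],[[0.7,0,0],[0,0,0]],[[0.78,0,0],[0,0,0]],[[0.8,0,0],[0,0,0]],[[0.8,0,0],[0,0,0]]]'
python3 - <<'E'
from h import *
plan(.64,-.196,.15,-4); o=manip.get_obs(); im=save('wrist','w_wd'); print(o['position'])
E
```

```text
clock: 9.25
position: [0.4904, -0.1997, 0.1477]
ee_rot: [1.0, -0.018, 0.0, 0.0]
ft_force: [0.5, -0.8, -4.3]
grip_width: 0.645
grasp_force: 53.4
clock: 10.25
position: [0.5537, -0.2019, 0.1472]
ee_rot: [1.0, -0.018, -0.0, -0.0]
ft_force: [-0.3, -0.9, -2.3]
grip_width: 0.641
grasp_force: 53.4
at [ 553.7 -201.9  147.2] yaw -2.1 t 10.25 grip 0.641 53.4 | shift [ 1.076 -0.113 -0.035] turn [-0.     0.     0.042] j [ 0.63 -1.45]
[ 0.55365312 -0.20187586  0.14721565]
```

View pics/w_wd.png

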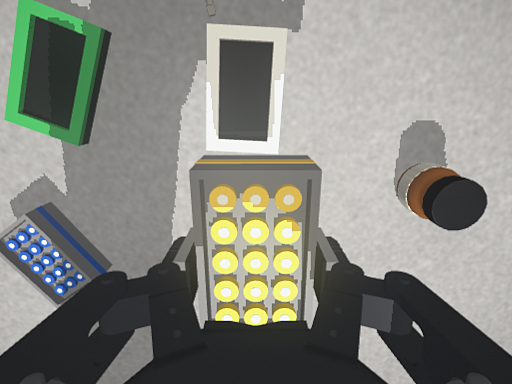

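White dock is at about (247,90) with its rim half in shadow, green dock at about (58,72), and the held yellow rack is level in the fingers. Next I'll measure both docks.

Run:
```python
from h import *
o=manip.get_obs(); im=cv2.imread('pics/w_wd.png')[:,:,::-1].copy(); c=cam('wrist',o)
g=cv2.cvtColor(im,cv2.COLOR_RGB2HSV)
for th in(185,195,205):
    m=cv2.inRange(g,(0,0,th),(180,60,255)); m[154:]=0; m[:, :195]=0; m[:,300:]=0
    cs,l=comps(m,50); i,s,_=max(cs,key=lambda q:q[1][4]); y,x=np.nonzero(l==i); print('rim',th,s[4],rect(ray(c,np.c_[x,y],.018)))
m=cv2.inRange(g,(0,0,0),(180,255,90)); m[145:]=0; m[:, :210]=0; m[:,290:]=0; m[:30]=0
cs,l=comps(m,50); i,s,_=max(cs,key=lambda q:q[1][4]); y,x=np.nonzero(l==i); print('recess',s,rect(ray(c,np.c_[x,y],.018)),rect(ray(c,np.c_[x,y],.012)))
m=mask(im,'yellow'); m[:180]=0; m[:,:200]=0;m[:,310:]=0
cs,l=comps(m,100); W=[ray(c,q[2],o['position'][2]+.0245)[0]-o['position'][:2] for q in cs]; print('caps rel tcp',np.round(1e3*np.array(W),1).tolist())
```

```text
rim 185 7649 (array([ 637.1, -196.5]), array([112.5, 102.2]), -2.1)
rim 195 7033 (array([ 637.1, -196.5]), array([112.5, 102.2]), -2.1)
rim 205 4676 (array([ 637.1, -195.2]), array([112.5,  96.4]), -2.1)
recess [ 219   40   54  101 4709] (array([ 637.5, -194.4]), array([85.9, 46.3]), -5.3) (array([ 637.7, -194.1]), array([87.8, 47.3]), -5.3)
caps rel tcp [[34.5, 13.5], [34.0, -1.0], [33.4, -15.5], [18.6, 14.0], [18.1, -0.5], [17.6, -14.9], [2.7, 14.5], [2.2, 0.1], [1.7, -14.3], [-13.2, 15.2], [-13.8, 0.7], [-14.2, -13.8], [-27.4, 15.5], [-29.2, 1.2], [-28.4, -13.1]]
```

```bash
python3 -c "
from h import *
plan(.6365,-.1945,.027,-5.3)"
```

```text
at [ 553.4 -201.9  147.2] yaw -2.1 t 10.3 grip 0.646 53.4 | shift [ 1.035 -0.13   1.503] turn [-0.     0.     0.071] j [ 0.63 -1.45]
```

```bash
python3 -m inch '[[[0.05,-0.01,0],[0,0,0.01]],[[0.15,-0.03,0],[0,0,0.02]],[[0.28,-0.04,0],[0,0,0.03]],[[0.42,-0.06,0],[0,0,0.04]],[[0.56,-0.08,0],[0,0,0.05]],[[0.7,-0.1,0.05],[0,0,0.06]],[[0.82,-0.12,0.1],[0,0,0.07]],[[0.92,-0.13,0.2],[0,0,0.07]],[[0.98,-0.13,0.3],[0,0,0.07]],[[0.98,-0.13,0.4],[0,0,0.07]]]'
python3 -m inch '[[[0.02,0,0.1],[0,0,0]],[[0.04,0,0.2],[0,0,0]],[[0.055,0,0.3],[0,0,0]],[[0.055,0,0.4],[0,0,0]],[[0.055,0,0.5],[0,0,0]],[[0.055,0,0.6],[0,0,0]],[[0.055,0,0.7],[0,0,0]],[[0.055,0,0.75],[0,0,0]],[[0.055,0,0.8],[0,0,0]],[[0.055,0,0.8],[0,0,0]]]'
python3 -c "
from h import *
plan(.6365,-.1945,.026,-5.3)"
```

```text
clock: 11.3
position: [0.6325, -0.1943, 0.1141]
ee_rot: [0.999, -0.046, -0.0, -0.0]
ft_force: [-0.8, 0.9, -3.3]
grip_width: 0.646
grasp_force: 53.4
clock: 12.3
position: [0.6364, -0.1948, 0.0508]
ee_rot: [0.999, -0.046, -0.0, -0.0]
ft_force: [-0.0, 0.3, -3.3]
grip_width: 0.644
grasp_force: 53.4
at [ 636.4 -194.8   50.8] yaw -5.3 t 12.3 grip 0.644 53.4 | shift [ 0.001 -0.003  0.31 ] turn [-0.     0.001  0.001] j [ 0.52 -1.6 ]
```

Lower 25 mm slowly, release, rise.

```bash
python3 -m inch '[[[0,0,0.05],[0,0,0]],[[0,0,0.1],[0,0,0]],[[0,0,0.15],[0,0,0]],[[0,0,0.2],[0,0,0]],[[0,0,0.23],[0,0,0]],[[0,0,0.26],[0,0,0]],[[0,0,0.28],[0,0,0]],[[0,0,0.3],[0,0,0]],[[0,0,0.31],[0,0,0]],[[0,0,0.31],[0,0,0]]]'
python3 -m inch '[[[0,0,0],[0,0,0]],[[0,0,0],[0,0,0]],[[0,0,0],[0,0,0]],[[0,0,0],[0,0,0]],[[0,0,0],[0,0,0]],[[0,0,0],[0,0,0]],[[0,0,0],[0,0,0]],[[0,0,0],[0,0,0]],[[0,0,0],[0,0,0]],[[0,0,0],[0,0,0]]]' 1
python3 -m inch '[[[0,0,-0.1],[0,0,0]],[[0,0,-0.2],[0,0,0]],[[0,0,-0.3],[0,0,0]],[[0,0,-0.4],[0,0,0]],[[0,0,-0.5],[0,0,0]],[[0,0,-0.6],[0,0,0]],[[0,0,-0.7],[0,0,0]],[[0,0,-0.8],[0,0,0]],[[0,0,-0.9],[0,0,0]],[[0,0,-1],[0,0,0]]]'
python3 - <<'E'
from h import *
plan(.477,.018,.16,30); o=manip.get_obs(); im=save('wrist','w_y2')
caps('yellow',.049,(.6375,-.1945),o,im,110)
E
```

```text
clock: 13.3
position: [0.6366, -0.1948, 0.0265]
ee_rot: [0.999, -0.046, -0.0, 0.0]
ft_force: [-0.5, -0.4, -2.8]
grip_width: 0.648
grasp_force: 53.4
clock: 14.3
position: [0.6366, -0.1949, 0.0265]
ee_rot: [0.999, -0.046, -0.0, 0.0]
ft_force: [-0.1, 0.1, 0.9]
grip_width: 1.002
grasp_force: 0.0
clock: 15.3
position: [0.6366, -0.1948, 0.1072]
ee_rot: [0.999, -0.046, 0.0, 0.0]
ft_force: [0.4, 0.8, 0.0]
grip_width: 1.001
grasp_force: 0.0
at [ 636.6 -194.8  107.2] yaw -5.3 t 15.3 grip 1.001 0.0 | shift [-2.231 -2.466 -0.661] turn [ 0.    -0.    -0.784] j [ 0.53 -1.58]
yellow 15 (array([ 637. , -194.5]), array([65.4, 29.9]), -5.1)
```

View pics/w_y2.png

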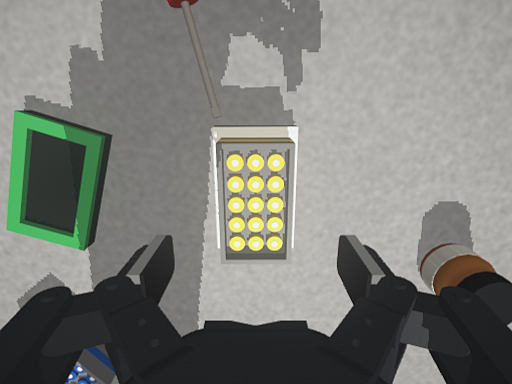

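Yellow is seated: 15 caps are centred at (637,-194.5), against the dock at (637.5,-194.5), and the pitch is right for that height. The wrist picture also shows the green dock at (60,180). Next is blue.

```bash
python3 -m inch '[[[-0.04,-0.04,-0.02],[0,0,0]],[[-0.1,-0.11,-0.05],[0,0,0]],[[-0.18,-0.2,-0.08],[0,0,0]],[[-0.27,-0.3,-0.12],[0,0,0]],[[-0.36,-0.4,-0.16],[0,0,0]],[[-0.45,-0.5,-0.18],[0,0,0]],[[-0.54,-0.6,-0.2],[0,0,0]],[[-0.63,-0.7,-0.22],[0,0,0]],[[-0.7,-0.77,-0.22],[0,0,0]],[[-0.75,-0.82,-0.22],[0,0,0]]]'
python3 -m inch '[[[-0.07,-0.08,-0.02],[0,0,0]],[[-0.15,-0.16,-0.04],[0,0,0]],[[-0.22,-0.25,-0.07],[0,0,0]],[[-0.3,-0.33,-0.09],[0,0,0]],[[-0.37,-0.41,-0.11],[0,0,0]],[[-0.45,-0.49,-0.13],[0,0,0]],[[-0.52,-0.57,-0.15],[0,0,0]],[[-0.6,-0.66,-0.18],[0,0,0]],[[-0.67,-0.74,-0.2],[0,0,0]],[[-0.75,-0.82,-0.22],[0,0,0]]]'
python3 -m inch '[[[-0.07,-0.08,-0.02],[0,0,-0.08]],[[-0.15,-0.16,-0.04],[0,0,-0.17]],[[-0.22,-0.25,-0.07],[0,0,-0.25]],[[-0.3,-0.33,-0.09],[0,0,-0.34]],[[-0.37,-0.41,-0.11],[0,0,-0.42]],[[-0.45,-0.49,-0.13],[0,0,-0.51]],[[-0.52,-0.57,-0.15],[0,0,-0.6]],[[-0.6,-0.66,-0.18],[0,0,-0.68]],[[-0.67,-0.74,-0.2],[0,0,-0.77]],[[-0.74,-0.82,-0.22],[0,0,-0.85]]]'
python3 - <<'E'
from h import *
o=manip.get_obs(); im=save('wrist','w_b')
W=caps('blue',.035,(.477,.018),o,im,80); (c,s,a)=rect(W); plan(c[0]/1e3,c[1]/1e3,.010,a)
E
```

```text
clock: 16.35
position: [0.5825, -0.1233, 0.1242]
ee_rot: [0.999, -0.046, 0.0, 0.0]
ft_force: [0.4, -0.7, -0.4]
grip_width: 1.006
grasp_force: 0.0
clock: 17.35
position: [0.5288, -0.0526, 0.1419]
ee_rot: [0.999, -0.046, 0.0, 0.0]
ft_force: [-0.5, -0.0, 0.3]
grip_width: 1.0
grasp_force: 0.0
clock: 18.35
position: [0.4757, 0.0181, 0.1594]
ee_rot: [0.958, 0.285, 0.0, 0.0]
ft_force: [-0.8, -0.5, -0.3]
grip_width: 1.002
grasp_force: 0.0
blue 15 (array([479. ,  19.5]), array([65.5, 29.8]), 33.3)
at [475.3  19.4 159.7] yaw 33.4 t 18.4 grip 0.998 0.0 | shift [0.04  0.024 1.871] turn [ 0.    -0.     0.003] j [ 0.48 -1.18]
```

View pics/w_b.png

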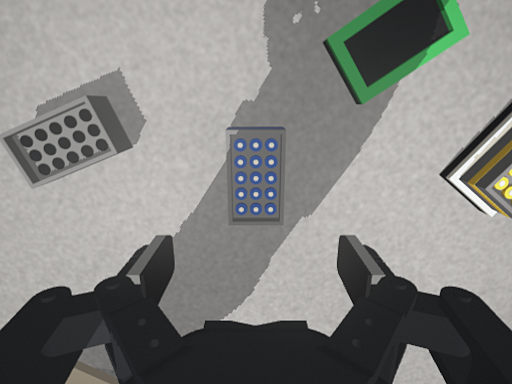

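Blue rack at (256,176), 15 caps, aligned with the fingers and clear on both sides. Grasping.

```bash
python3 -m inch '[[[0.01,0,0.1],[0,0,0]],[[0.02,0.01,0.2],[0,0,0]],[[0.03,0.01,0.3],[0,0,0]],[[0.04,0.01,0.4],[0,0,0]],[[0.04,0.01,0.5],[0,0,0]],[[0.04,0.01,0.6],[0,0,0]],[[0.04,0.01,0.7],[0,0,0]],[[0.04,0.01,0.8],[0,0,0]],[[0.04,0.01,0.9],[0,0,0]],[[0.04,0.01,1],[0,0,0]]]'
python3 -m inch '[[[0,0,0.1],[0,0,0]],[[0,0,0.2],[0,0,0]],[[0,0,0.3],[0,0,0]],[[0,0,0.4],[0,0,0]],[[0,0,0.5],[0,0,0]],[[0,0,0.6],[0,0,0]],[[0,0,0.7],[0,0,0]],[[0,0,0.78],[0,0,0]],[[0,0,0.84],[0,0,0]],[[0,0,0.87],[0,0,0]]]'
python3 -m inch '[[[0,0,0],[0,0,0]],[[0,0,0],[0,0,0]],[[0,0,0],[0,0,0]],[[0,0,0],[0,0,0]],[[0,0,0],[0,0,0]],[[0,0,0],[0,0,0]],[[0,0,0],[0,0,0]],[[0,0,0],[0,0,0]],[[0,0,0],[0,0,0]],[[0,0,0],[0,0,0]]]' 0 50
python3 -m inch '[[[0,0,-0.05],[0,0,0]],[[0,0,-0.12],[0,0,0]],[[0,0,-0.2],[0,0,0]],[[0,0,-0.3],[0,0,0]],[[0,0,-0.42],[0,0,0]],[[0,0,-0.55],[0,0,0]],[[0,0,-0.7],[0,0,0]],[[0,0,-0.85],[0,0,0]],[[0,0,-0.95],[0,0,0]],[[0,0,-1],[0,0,0]]]'
python3 - <<'E'
from h import *
plan(.575,.0,.15,-22.8)
E
```

```text
clock: 19.4
position: [0.4794, 0.0187, 0.0787]
ee_rot: [0.959, 0.284, 0.0, 0.0]
ft_force: [-0.3, 0.8, -0.4]
grip_width: 1.0
grasp_force: 0.0
clock: 20.4
position: [0.4792, 0.0187, 0.0092]
ee_rot: [0.959, 0.284, -0.0, -0.0]
ft_force: [0.6, -0.1, 0.1]
grip_width: 1.0
grasp_force: 0.0
clock: 21.4
position: [0.4797, 0.0188, 0.0102]
ee_rot: [0.959, 0.284, 0.0, 0.0]
ft_force: [-1.6, 0.2, 5.8]
grip_width: 0.648
grasp_force: 53.9
clock: 22.4
position: [0.4798, 0.0186, 0.0908]
ee_rot: [0.959, 0.284, 0.001, 0.0]
ft_force: [0.2, 0.6, -3.6]
grip_width: 0.647
grasp_force: 53.4
at [479.8  18.6  90.8] yaw 33.0 t 22.4 grip 0.647 53.4 | shift [ 0.872  0.844 -0.738] turn [ 1.00e-03 -2.00e-03  1.24e+00] j [ 0.45 -1.24]
```

```bash
python3 -m inch '[[[0.03,0.03,-0.05],[0,0,0.05]],[[0.08,0.08,-0.12],[0,0,0.12]],[[0.15,0.15,-0.2],[0,0,0.22]],[[0.22,0.21,-0.3],[0,0,0.32]],[[0.3,0.3,-0.4],[0,0,0.44]],[[0.4,0.39,-0.5],[0,0,0.56]],[[0.5,0.48,-0.6],[0,0,0.68]],[[0.6,0.58,-0.68],[0,0,0.78]],[[0.67,0.65,-0.73],[0,0,0.86]],[[0.7,0.68,-0.74],[0,0,0.9]]]'
python3 -c "
from h import *
plan(.575,.0,.15,-22.8)"
```

```text
clock: 23.4
position: [0.5566, 0.0033, 0.1491]
ee_rot: [0.998, -0.067, 0.0, -0.0]
ft_force: [1.5, 0.2, -1.5]
grip_width: 0.644
grasp_force: 53.3
at [556.6   3.3 149.1] yaw -7.7 t 23.4 grip 0.644 53.3 | shift [ 0.234  0.011 -0.011] turn [-0.    -0.     0.336] j [ 0.36 -1.91]
```

```bash
python3 -m inch '[[[0.02,0,0],[0,0,0.03]],[[0.04,0,0],[0,0,0.08]],[[0.06,0,0],[0,0,0.14]],[[0.08,0,0],[0,0,0.2]],[[0.1,0,0],[0,0,0.26]],[[0.12,0,0],[0,0,0.3]],[[0.12,0,0],[0,0,0.33]],[[0.12,0,0],[0,0,0.34]],[[0.12,0,0],[0,0,0.34]],[[0.12,0,0],[0,0,0.34]]]'
python3 - <<'E'
from h import *
o=manip.get_obs(); im=save('wrist','w_gd'); c=cam('wrist',o)
m=mask(im,'green'); cs,l=comps(m,200); i,s,_=max(cs,key=lambda q:q[1][4]); y,x=np.nonzero(l==i); print('green',s,rect(ray(c,np.c_[x,y],.018)))
k=(l==i).astype(np.uint8)*255; ct,h=cv2.findContours(k,cv2.RETR_CCOMP,cv2.CHAIN_APPROX_NONE)
for q,hh in zip(ct,h[0]):
    if len(q)>60: print('hole' if hh[3]>=0 else 'outer',rect(ray(c,q[:,0],.018)))
m=mask(im,'blue'); m[:170]=0;m[:,:190]=0;m[:,320:]=0; cs,l=comps(m,100)
W=np.array([ray(c,q[2],o['position'][2]+.025)[0]-o['position'][:2] for q in cs])*1e3; rm=R.from_quat(o['ee_rot']).as_matrix()[:2,:2]; print('caps in tool xy',np.round(W@rm,1).tolist())
plan(.6565,-.020,.027,-22.8)
E
```

```text
clock: 24.4
position: [0.5654, 0.0023, 0.1489]
ee_rot: [0.98, -0.198, -0.0, 0.0]
ft_force: [-0.0, 0.6, -3.0]
grip_width: 0.647
grasp_force: 53.3
green [ 197   12   81  129 4454] (array([658.6, -19.2]), array([109.6,  69.6]), -22.8)
outer (array([658.6, -19.2]), array([109.6,  69.6]), -22.8)
hole (array([658.5, -19.2]), array([88.4, 49. ]), -23.0)
caps in tool xy [[33.4, -15.0], [33.4, -0.4], [33.3, 14.2], [17.3, -15.1], [17.3, -0.4], [17.3, 14.2], [1.2, -15.1], [1.3, -0.4], [1.2, 14.2], [-14.8, -15.1], [-14.8, -0.5], [-14.8, 14.1], [-28.6, -14.9], [-29.5, -0.5], [-28.6, 13.9]]
at [565.4   2.3 148.9] yaw -22.8 t 24.45 grip 0.647 53.3 | shift [ 1.158 -0.184  1.524] turn [ 0. -0.  0.] j [ 0.33 -2.17]
```

View pics/w_gd.png

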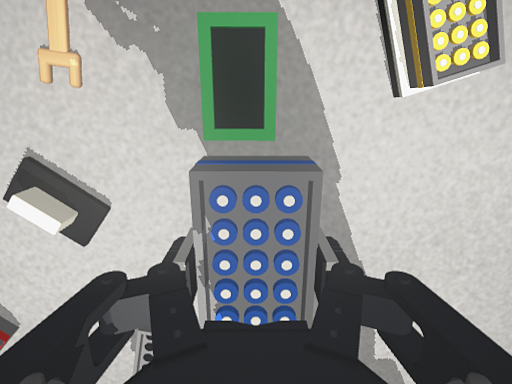

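Green dock is at (238,75) in the picture, measuring (658.6,-19.2) at -22.9°. The held blue rack is straight. The cover shows at (55,200).

```bash
python3 -c "
from h import *
plan(.6577,-.0188,.0255,-22.9)"
python3 -m inch '[[[0.05,-0.01,0],[0,0,0]],[[0.15,-0.03,0],[0,0,0]],[[0.28,-0.05,0],[0,0,0]],[[0.42,-0.07,0],[0,0,0]],[[0.56,-0.1,0],[0,0,0]],[[0.7,-0.13,0],[0,0,0]],[[0.82,-0.15,0]
,[0,0,0]],[[0.92,-0.18,0.05],[0,0,0]],[[0.98,-0.19,0.1],[0,0,0]],[[1,-0.2,0.2],[0,0,0]]]'
python3 -c "
from h import *
plan(.6577,-.0188,.0255,-22.9)"
```

```text
at [565.4   2.3 148.9] yaw -22.8 t 24.45 grip 0.647 53.3 | shift [ 1.166 -0.204  1.542] turn [ 0.    -0.     0.003] j [ 0.33 -2.17]
clock: 25.45
position: [0.646, -0.0142, 0.1325]
ee_rot: [0.98, -0.198, 0.0, -0.0]
ft_force: [-0.2, -0.1, -2.1]
grip_width: 0.651
grasp_force: 53.4
at [646.  -14.2 132.5] yaw -22.8 t 25.45 grip 0.651 53.4 | shift [ 0.157 -0.003  1.338] turn [-0.    -0.001  0.002] j [ 0.29 -2.16]
```

```bash
python3 -m inch '[[[0.03,0,0.08],[0,0,0]],[[0.07,0,0.18],[0,0,0]],[[0.12,0,0.3],[0,0,0]],[[0.15,0,0.42],[0,0,0]],[[0.16,0,0.54],[0,0,0]],[[0.16,0,0.66],[0,0,0]],[[0.16,0,0.78],[0,0,0]],[[0.16,0,0.88],[0,0,0]],[[0.16,0,0.95],[0,0,0]],[[0.16,0,1],[0,0,0]]]'
python3 -m inch '[[[0,0,0.05],[0,0,0]],[[0,0,0.1],[0,0,0]],[[0,0,0.15],[0,0,0]],[[0,0,0.2],[0,0,0]],[[0,0,0.24],[0,0,0]],[[0,0,0.28],[0,0,0]],[[0,0,0.31],[0,0,0]],[[0,0,0.33],[0,0,0]],[[0,0,0.335],[0,0,0]],[[0,0,0.335],[0,0,0]]]'
python3 -m inch '[[[0,0,0],[0,0,0]],[[0,0,0],[0,0,0]],[[0,0,0],[0,0,0]],[[0,0,0],[0,0,0]],[[0,0,0],[0,0,0]],[[0,0,0],[0,0,0]],[[0,0,0],[0,0,0]],[[0,0,0],[0,0,0]],[[0,0,0],[0,0,0]],[[0,0,0],[0,0,0]]]' 1
python3 -m inch '[[[0,0,-0.1],[0,0,0]],[[0,0,-0.2],[0,0,0]],[[0,0,-0.3],[0,0,0]],[[0,0,-0.4],[0,0,0]],[[0,0,-0.5],[0,0,0]],[[0,0,-0.6],[0,0,0]],[[0,0,-0.7],[0,0,0]],[[0,0,-0.8],[0,0,0]],[[0,0,-0.9],[0,0,0]],[[0,0,-1],[0,0,0]]]'
python3 - <<'E'
from h import *
o=manip.get_obs(); im=save('wrist','w_b2')
caps('blue',.049,(.6586,-.0192),o,im,110)
plan(.528,.389,.16,20)
E
```

```text
clock: 26.45
position: [0.6571, -0.019, 0.0524]
ee_rot: [0.98, -0.198, -0.0, 0.0]
ft_force: [-0.7, -0.4, -2.5]
grip_width: 0.649
grasp_force: 53.4
clock: 27.45
position: [0.6573, -0.019, 0.0262]
ee_rot: [0.98, -0.198, 0.0, 0.0]
ft_force: [-0.5, 0.4, -2.6]
grip_width: 0.647
grasp_force: 53.4
clock: 28.45
position: [0.6572, -0.019, 0.0261]
ee_rot: [0.98, -0.198, 0.0, 0.0]
ft_force: [-0.2, 0.0, 0.0]
grip_width: 0.998
grasp_force: 0.0
clock: 29.45
position: [0.6572, -0.019, 0.1068]
ee_rot: [0.98, -0.198, 0.0, 0.0]
ft_force: [-0.6, -0.2, 0.3]
grip_width: 1.001
grasp_force: 0.0
blue 15 (array([657.5, -18.5]), array([65.3, 29.8]), -23.0)
at [657.9 -18.9 108.3] yaw -22.8 t 29.5 grip 0.999 0.0 | shift [-3.473 -4.071 -0.65 ] turn [ 0.    -0.003 -0.951] j [ 0.28 -2.16]
```

Blue is seated at (657.5,-18.5), at the right pitch. Now the red rack.

```bash
python3 -m inch '[[[-0.04,-0.04,-0.02],[0,0,0]],[[-0.1,-0.12,-0.05],[0,0,0]],[[-0.18,-0.21,-0.08],[0,0,0]],[[-0.26,-0.31,-0.12],[0,0,0]],[[-0.35,-0.41,-0.16],[0,0,0]],[[-0.44,-0.51,-0.2],[0,0,0]],[[-0.53,-0.62,-0.24],[0,0,0]],[[-0.62,-0.72,-0.28],[0,0,0]],[[-0.7,-0.82,-0.32],[0,0,0]],[[-0.79,-0.93,-0.34],[0,0,0]]]'
python3 -m inch '[[[-0.08,-0.09,-0.03],[0,0,0]],[[-0.16,-0.19,-0.06],[0,0,0]],[[-0.24,-0.28,-0.1],[0,0,0]],[[-0.32,-0.37,-0.13],[0,0,0]],[[-0.4,-0.47,-0.16],[0,0,0]],[[-0.48,-0.56,-0.19],[0,0,0]],[[-0.56,-0.65,-0.22],[0,0,0]],[[-0.64,-0.74,-0.25],[0,0,0]],[[-0.72,-0.84,-0.28],[0,0,0]],[[-0.8,-0.94,-0.31],[0,0,0]]]'
python3 -m inch '[[[-0.08,-0.09,0],[0,0,0]],[[-0.16,-0.19,0],[0,0,0]],[[-0.24,-0.28,0],[0,0,0]],[[-0.32,-0.37,0],[0,0,0]],[[-0.4,-0.47,0],[0,0,0]],[[-0.48,-0.56,0],[0,0,0]],[[-0.56,-0.65,0],[0,0,0]],[[-0.64,-0.74,0],[0,0,0]],[[-0.72,-0.84,0],[0,0,0]],[[-0.8,-0.94,0],[0,0,0]]]'
python3 -m inch '[[[-0.08,-0.09,0],[0,0,-0.09]],[[-0.16,-0.19,0],[0,0,-0.19]],[[-0.24,-0.28,0],[0,0,-0.28]],[[-0.32,-0.37,0],[0,0,-0.38]],[[-0.4,-0.47,0],[0,0,-0.48]],[[-0.48,-0.56,0],[0,0,-0.57]],[[-0.56,-0.65,0],[0,0,-0.67]],[[-0.64,-0.74,0],[0,0,-0.76]],[[-0.72,-0.84,0],[0,0,-0.86]],[[-0.8,-0.94,0],[0,0,-0.95]]]'
python3 - <<'E'
from h import *
o=manip.get_obs(); im=save('wrist','w_r')
plan(.528,.389,.16,20)
W=caps('red',.035,(.529,.389),o,im,80); (c,s,a)=rect(W); plan(c[0]/1e3,c[1]/1e3,.010,a)
E
```

```text
clock: 30.5
position: [0.6277, 0.0748, 0.1337]
ee_rot: [0.98, -0.198, 0.0, 0.0]
ft_force: [-0.9, -0.5, -0.1]
grip_width: 0.998
grasp_force: 0.0
clock: 31.5
position: [0.5977, 0.169, 0.1583]
ee_rot: [0.98, -0.198, 0.0, 0.0]
ft_force: [-0.2, 0.2, -0.4]
grip_width: 0.998
grasp_force: 0.0
clock: 32.5
position: [0.5679, 0.263, 0.1581]
ee_rot: [0.98, -0.198, -0.0, 0.0]
ft_force: [0.8, 0.1, 0.7]
grip_width: 0.999
grasp_force: 0.0
clock: 33.5
position: [0.538, 0.3573, 0.1581]
ee_rot: [0.985, 0.175, 0.0, 0.0]
ft_force: [0.1, -0.2, 0.3]
grip_width: 1.0
grasp_force: 0.0
at [536.9 359.2 158.1] yaw 20.5 t 33.55 grip 0.999 0.0 | shift [ 0.026 -0.388 -0.023] turn [-0.001  0.     0.01 ] j [-0.26 -2.04]
red 15 (array([531.2, 401.3]), array([65.9, 30.1]), 25.0)
at [536.9 359.2 158.1] yaw 20.5 t 33.55 grip 0.999 0.0 | shift [ 0.118 -0.516  1.852] turn [-0.001  0.    -0.101] j [-0.26 -2.04]
```

View pics/w_r.png

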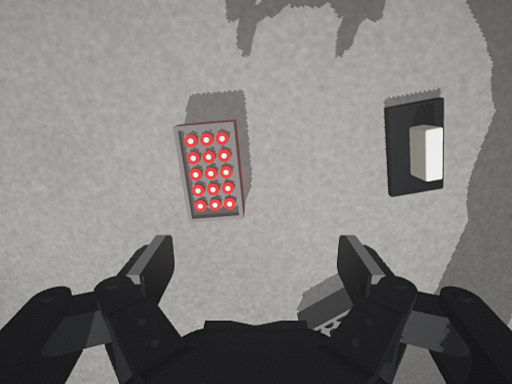

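Red rack is at (210,172) and the cover at (415,148). Centre on red while descending, then re-check.

```bash
python3 -m inch '[[[0.02,-0.06,0.02],[0,0,-0.01]],[[0.04,-0.13,0.08],[0,0,-0.02]],[[0.06,-0.2,0.16],[0,0,-0.04]],[[0.08,-0.28,0.25],[0,0,-0.06]],[[0.1,-0.36,0.35],[0,0,-0.08]],[[0.11,-0.44,0.45],[0,0,-0.1]],[[0.11,-0.5,0.54],[0,0,-0.1]],[[0.11,-0.53,0.6],[0,0,-0.1]],[[0.11,-0.54,0.62],[0,0,-0.1]],[[0.11,-0.54,0.62],[0,0,-0.1]]]'
python3 - <<'E'
from h import *
o=manip.get_obs(); im=save('wrist','w_r2')
W=caps('red',.035,(.5312,.4013),o,im,110); (c,s,a)=rect(W); plan(c[0]/1e3,c[1]/1e3,.010,a)
E
```

```text
clock: 34.55
position: [0.5318, 0.4, 0.1083]
ee_rot: [0.977, 0.212, -0.0, 0.0]
ft_force: [-0.6, 0.1, -0.3]
grip_width: 0.996
grasp_force: 0.0
red 15 (array([531.4, 401.3]), array([65.5, 29.9]), 24.6)
at [532.1 400.  108.7] yaw 24.4 t 34.6 grip 0.999 0.0 | shift [-1.000e-03 -1.900e-02  1.234e+00] turn [ 0.    -0.    -0.004] j [-0.32 -2.06]
```

```bash
python3 -m inch '[[[0,-0.01,0.1],[0,0,0]],[[0,-0.02,0.2],[0,0,0]],[[0,-0.02,0.3],[0,0,0]],[[0,-0.02,0.4],[0,0,0]],[[0,-0.02,0.5],[0,0,0]],[[0,-0.02,0.6],[0,0,0]],[[0,-0.02,0.7],[0,0,0]],[[0,-0.02,0.8],[0,0,0]],[[0,-0.02,0.9],[0,0,0]],[[0,-0.02,1],[0,0,0]]]'
python3 -m inch '[[[0,0,0.08],[0,0,0]],[[0,0,0.15],[0,0,0]],[[0,0,0.2],[0,0,0]],[[0,0,0.23],[0,0,0]],[[0,0,0.23],[0,0,0]],[[0,0,0.23],[0,0,0]],[[0,0,0.23],[0,0,0]],[[0,0,0.23],[0,0,0]],[[0,0,0.23],[0,0,0]],[[0,0,0.23],[0,0,0]]]'
python3 -m inch '[[[0,0,0],[0,0,0]],[[0,0,0],[0,0,0]],[[0,0,0],[0,0,0]],[[0,0,0],[0,0,0]],[[0,0,0],[0,0,0]],[[0,0,0],[0,0,0]],[[0,0,0],[0,0,0]],[[0,0,0],[0,0,0]],[[0,0,0],[0,0,0]],[[0,0,0],[0,0,0]]]' 0 50
python3 -m inch '[[[0,0,-0.05],[0,0,0]],[[0,0,-0.12],[0,0,0]],[[0,0,-0.2],[0,0,0]],[[0,0,-0.3],[0,0,0]],[[0,0,-0.42],[0,0,0]],[[0,0,-0.55],[0,0,0]],[[0,0,-0.7],[0,0,0]],[[0,0,-0.85],[0,0,0]],[[0,0,-0.95],[0,0,0]],[[0,0,-1],[0,0,0]]]'
python3 - <<'E'
from h import *
plan(.567,.023,.17,-23)
E
```

```text
clock: 35.6
position: [0.5312, 0.4015, 0.0278]
ee_rot: [0.977, 0.212, 0.0, 0.0]
ft_force: [-0.3, -0.3, -0.1]
grip_width: 0.999
grasp_force: 0.0
clock: 36.6
position: [0.5312, 0.4016, 0.0102]
ee_rot: [0.977, 0.212, 0.0, -0.0]
ft_force: [0.9, -0.6, -0.9]
grip_width: 1.0
grasp_force: 0.0
clock: 37.6
position: [0.5313, 0.4016, 0.0103]
ee_rot: [0.977, 0.212, 0.0, -0.0]
ft_force: [-0.1, -0.7, 5.6]
grip_width: 0.646
grasp_force: 54.7
clock: 38.6
position: [0.5315, 0.4019, 0.0914]
ee_rot: [0.977, 0.212, 0.001, -0.0]
ft_force: [0.0, 0.3, -2.4]
grip_width: 0.644
grasp_force: 54.2
at [531.5 401.9  91.4] yaw 24.4 t 38.6 grip 0.644 54.2 | shift [-1.554  4.495 -0.985] turn [-1.000e-03 -2.000e-03  1.054e+00] j [-0.33 -2.06]
```

```bash
python3 -m inch '[[[-0.02,0.04,-0.02],[0,0,0]],[[-0.05,0.12,-0.06],[0,0,0]],[[-0.08,0.21,-0.1],[0,0,0]],[[-0.12,0.31,-0.15],[0,0,0]],[[-0.15,0.42,-0.2],[0,0,0]],[[-0.19,0.53,-0.25],[0,0,0]],[[-0.23,0.64,-0.3],[0,0,0]],[[-0.26,0.74,-0.35],[0,0,0]],[[-0.29,0.84,-0.4],[0,0,0]],[[-0.33,0.94,-0.45],[0,0,0]]]'
python3 -m inch '[[[-0.03,0.1,-0.05],[0,0,0]],[[-0.07,0.2,-0.1],[0,0,0]],[[-0.1,0.29,-0.15],[0,0,0]],[[-0.13,0.38,-0.2],[0,0,0]],[[-0.17,0.48,-0.25],[0,0,0]],[[-0.2,0.57,-0.3],[0,0,0]],[[-0.23,0.67,-0.35],[0,0,0]],[[-0.27,0.76,-0.4],[0,0,0]],[[-0.3,0.86,-0.45],[0,0,0]],[[-0.33,0.95,-0.5],[0,0,0]]]'
python3 -m inch '[[[-0.03,0.1,0],[0,0,0.03]],[[-0.07,0.2,0],[0,0,0.06]],[[-0.1,0.29,0],[0,0,0.1]],[[-0.13,0.38,0],[0,0,0.15]],[[-0.17,0.48,0],[0,0,0.2]],[[-0.2,0.57,0],[0,0,0.25]],[[-0.23,0.67,0],[0,0,0.31]],[[-0.27,0.76,0],[0,0,0.37]],[[-0.3,0.86,0],[0,0,0.43]],[[-0.33,0.95,0],[0,0,0.5]]]'
python3 - <<'E'
from h import *
plan(.567,.023,.17,-23)
E
```

```text
clock: 39.6
position: [0.5384, 0.3215, 0.1264]
ee_rot: [0.977, 0.212, 0.0, 0.0]
ft_force: [-0.2, 0.2, -2.3]
grip_width: 0.649
grasp_force: 54.2
clock: 40.6
position: [0.5458, 0.2413, 0.1664]
ee_rot: [0.977, 0.212, 0.0, 0.0]
ft_force: [-0.4, -0.1, -2.7]
grip_width: 0.644
grasp_force: 54.2
clock: 41.6
position: [0.5532, 0.1612, 0.1661]
ee_rot: [1.0, 0.015, 0.0, 0.0]
ft_force: [0.6, -0.1, -1.9]
grip_width: 0.646
grasp_force: 54.1
at [553.2 161.2 166.1] yaw 1.7 t 41.6 grip 0.646 54.1 | shift [ 0.121  1.731 -0.048] turn [ 0.    -0.     0.549] j [ 0.03 -2.01]
```

```bash
python3 -m inch '[[[0.01,0.09,0],[0,0,0.03]],[[0.02,0.18,0],[0,0,0.06]],[[0.03,0.27,0],[0,0,0.09]],[[0.04,0.36,0],[0,0,0.12]],[[0.05,0.46,0],[0,0,0.15]],[[0.06,0.56,0],[0,0,0.18]],[[0.07,0.66,0],[0,0,0.21]],[[0.08,0.76,0],[0,0,0.24]],[[0.09,0.86,0],[0,0,0.27]],[[0.1,0.95,-0.05],[0,0,0.3]]]'
python3 -c "
from h import *
plan(.567,.023,.17,-23)"
```

```text
clock: 42.6
position: [0.5634, 0.0854, 0.1698]
ee_rot: [0.995, -0.102, -0.0, 0.0]
ft_force: [-0.5, -0.7, -3.2]
grip_width: 0.646
grasp_force: 54.1
at [563.4  85.4 169.8] yaw -11.7 t 42.6 grip 0.646 54.1 | shift [ 0.202  0.755 -0.003] turn [0.001 0.001 0.251] j [ 0.1  -2.09]
```

```bash
python3 -m inch '[[[0.03,0.1,0],[0,0,0.03]],[[0.06,0.2,0],[0,0,0.06]],[[0.09,0.3,0],[0,0,0.1]],[[0.12,0.4,0],[0,0,0.14]],[[0.15,0.5,0],[0,0,0.18]],[[0.17,0.6,0],[0,0,0.22]],[[0.19,0.68,0],[0,0,0.24]],[[0.2,0.74,0],[0,0,0.25]],[[0.2,0.755,0],[0,0,0.25]],[[0.2,0.755,0],[0,0,0.25]]]'
cat >> h.py <<'E'
def held(im,o,col,dz):
    c=cam('wrist',o); m=mask(im,col); m[:165]=0;m[:,:190]=0;m[:,320:]=0; cs,l=comps(m,100)
    W=np.array([ray(c,q[2],o['position'][2]+dz)[0]-o['position'][:2] for q in cs])*1e3; rm=R.from_quat(o['ee_rot']).as_matrix()[:2,:2]; print('held in tool xy',np.round(W@rm,1).tolist())
E
python3 - <<'E'
from h import *
o=manip.get_obs(); im=save('wrist','w_rh')
held(im,o,'red',.025)
im2=im.copy(); im2[165:]=0
caps('blue',.049,(.6575,-.0185),o,im2,120)
plan(.6575,-.0185,.064,-23)
E
```

```text
clock: 43.6
position: [0.5672, 0.0239, 0.1701]
ee_rot: [0.98, -0.198, 0.0, -0.0]
ft_force: [0.0, -0.7, -1.9]
grip_width: 0.648
grasp_force: 54.1
held in tool xy [[33.4, -15.3], [33.5, -0.6], [33.5, 14.1], [17.4, -15.1], [17.5, -0.5], [17.5, 14.1], [1.2, -15.1], [1.4, -0.4], [1.5, 14.2], [-14.7, -15.0], [-14.7, -0.4], [-14.5, 14.2], [-28.5, -14.8], [-29.2, -0.3], [-28.4, 14.1]]
blue 15 (array([656.5, -18.3]), array([65.7, 30.4]), -22.8)
at [567.2  24.2 170.1] yaw -22.8 t 43.65 grip 0.647 54.1 | shift [1.248 0.055 1.327] turn [-0.    -0.     0.005] j [ 0.16 -2.16]
```

View pics/w_rh.png

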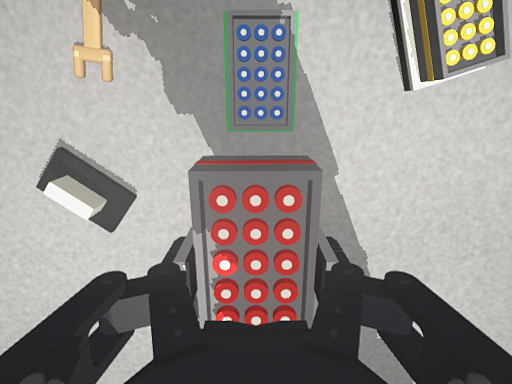

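The blue rack sits in the dock at (261,75) and the held red rack is level. Now stacking.

```bash
python3 -m inch '[[[0.05,0,0],[0,0,0]],[[0.15,0.01,0],[0,0,0]],[[0.28,0.02,0],[0,0,0]],[[0.42,0.03,0],[0,0,0]],[[0.56,0.04,0],[0,0,0]],[[0.7,0.05,0],[0,0,0]],[[0.82,0.055,0],[0,0,0]],[[0.92,0.055,0.05],[0,0,0]],[[0.98,0.055,0.1],[0,0,0]],[[1,0.055,0.2],[0,0,0]]]'
python3 -m inch '[[[0.05,0,0.06],[0,0,0]],[[0.1,0,0.14],[0,0,0]],[[0.15,0,0.24],[0,0,0]],[[0.2,0,0.34],[0,0,0]],[[0.23,0,0.44],[0,0,0]],[[0.23,0,0.54],[0,0,0]],[[0.23,0,0.64],[0,0,0]],[[0.23,0,0.72],[0,0,0]],[[0.23,0,0.78],[0,0,0]],[[0.23,0,0.8],[0,0,0]]]'
python3 -c "
from h import *
plan(.6562,-.0181,.0618,-23)"
```

```text
clock: 44.65
position: [0.6398, -0.0113, 0.1538]
ee_rot: [0.98, -0.198, 0.0, -0.0]
ft_force: [0.3, -0.2, -2.4]
grip_width: 0.639
grasp_force: 54.1
clock: 45.65
position: [0.6559, -0.0183, 0.0895]
ee_rot: [0.98, -0.198, -0.0, 0.0]
ft_force: [-0.1, -0.3, -2.4]
grip_width: 0.649
grasp_force: 54.1
at [655.9 -18.3  89.5] yaw -22.8 t 45.65 grip 0.649 54.1 | shift [ 0.003 -0.004  0.346] turn [0.    0.001 0.004] j [ 0.17 -2.12]
```

```bash
python3 -m inch '[[[0,0,0.05],[0,0,0]],[[0,0,0.1],[0,0,0]],[[0,0,0.15],[0,0,0]],[[0,0,0.2],[0,0,0]],[[0,0,0.24],[0,0,0]],[[0,0,0.28],[0,0,0]],[[0,0,0.31],[0,0,0]],[[0,0,0.33],[0,0,0]],[[0,0,0.345],[0,0,0]],[[0,0,0.345],[0,0,0]]]'
python3 -m inch '[[[0,0,0],[0,0,0]],[[0,0,0],[0,0,0]],[[0,0,0],[0,0,0]],[[0,0,0],[0,0,0]],[[0,0,0],[0,0,0]],[[0,0,0],[0,0,0]],[[0,0,0],[0,0,0]],[[0,0,0],[0,0,0]],[[0,0,0],[0,0,0]],[[0,0,0],[0,0,0]]]' 1
python3 -m inch '[[[0,0,-0.1],[0,0,0]],[[0,0,-0.2],[0,0,0]],[[0,0,-0.3],[0,0,0]],[[0,0,-0.4],[0,0,0]],[[0,0,-0.5],[0,0,0]],[[0,0,-0.6],[0,0,0]],[[0,0,-0.7],[0,0,0]],[[0,0,-0.8],[0,0,0]],[[0,0,-0.9],[0,0,0]],[[0,0,-1],[0,0,0]]]'
python3 - <<'E'
from h import *
o=manip.get_obs(); im=save('wrist','w_r3')
caps('red',.085,(.657,-.0185),o,im,110)
plan(.617,.206,.19,30)
im=save('top','top2'); c=cam('top')
for v in('top',):
  m=cv2.inRange(cv2.cvtColor(im,cv2.COLOR_RGB2HSV),(0,0,200),(180,40,255)); m=crop(m,(181,168),16); cs,l=comps(m); i,s,_=max(cs,key=lambda q:q[1][4]); y,x=np.nonzero(l==i); print(s,rect(ray(c,np.c_[x,y],.044)))
E
```

```text
clock: 46.65
position: [0.6561, -0.0183, 0.0624]
ee_rot: [0.98, -0.198, -0.0, 0.0]
ft_force: [-0.3, 0.7, -2.7]
grip_width: 0.649
grasp_force: 54.1
clock: 47.65
position: [0.6562, -0.0183, 0.0625]
ee_rot: [0.98, -0.198, 0.0, 0.0]
ft_force: [-0.3, 0.5, -0.3]
grip_width: 1.0
grasp_force: 0.0
clock: 48.65
position: [0.6562, -0.0183, 0.1432]
ee_rot: [0.98, -0.198, 0.0, 0.0]
ft_force: [-0.3, 0.5, 0.5]
grip_width: 1.001
grasp_force: 0.0
red 15 (array([656.5, -17.9]), array([65.4, 29.8]), -22.3)
at [656.8 -18.2 144.7] yaw -22.8 t 48.7 grip 1.001 0.0 | shift [-1.545 -2.391 -0.567] turn [ 0.    -0.003 -1.174] j [ 0.17 -2.1 ]
[172 159  13  17  93] (array([619.6, 208.9]), array([47.6, 14.2]), 30.0)
```

Red is seated at (656.5,-17.9), with the pitch right at z=85 mm. The cover's bar is at (619.5,209), 30°, and both cameras agree.

```bash
python3 -m inch '[[[-0.02,-0.04,0],[0,0,0]],[[-0.06,-0.11,0],[0,0,0]],[[-0.12,-0.2,0],[0,0,0]],[[-0.18,-0.3,0],[0,0,0]],[[-0.25,-0.4,0],[0,0,0]],[[-0.31,-0.5,0],[0,0,0]],[[-0.37,-0.6,0],[0,0,0]],[[-0.43,-0.7,0],[0,0,0]],[[-0.49,-0.78,0],[0,0,0]],[[-0.52,-0.83,0],[0,0,0]]]'
python3 -m inch '[[[-0.05,-0.08,0],[0,0,-0.05]],[[-0.1,-0.17,0],[0,0,-0.1]],[[-0.16,-0.25,0],[0,0,-0.15]],[[-0.21,-0.33,0],[0,0,-0.21]],[[-0.26,-0.42,0],[0,0,-0.27]],[[-0.31,-0.5,0],[0,0,-0.33]],[[-0.36,-0.58,0],[0,0,-0.4]],[[-0.42,-0.67,0],[0,0,-0.46]],[[-0.47,-0.75,0],[0,0,-0.53]],[[-0.52,-0.83,0],[0,0,-0.6]]]'
python3 -c "
from h import *
plan(.6195,.209,.15,30)"
```

```text
clock: 49.75
position: [0.6434, 0.0602, 0.1425]
ee_rot: [0.98, -0.197, 0.0, -0.0]
ft_force: [0.5, -0.4, 0.4]
grip_width: 0.999
grasp_force: 0.0
clock: 50.75
position: [0.6308, 0.137, 0.1425]
ee_rot: [0.999, 0.039, 0.0, -0.0]
ft_force: [0.0, 0.3, 0.1]
grip_width: 0.997
grasp_force: 0.0
at [630.8 137.  142.5] yaw 4.4 t 50.75 grip 0.997 0.0 | shift [-0.071 -0.908 -0.094] turn [-0.    -0.    -0.568] j [ 0.03 -1.91]
```

```bash
python3 -m inch '[[[-0.01,-0.1,-0.01],[0,0,-0.06]],[[-0.02,-0.2,-0.02],[0,0,-0.12]],[[-0.03,-0.3,-0.03],[0,0,-0.18]],[[-0.04,-0.4,-0.05],[0,0,-0.25]],[[-0.05,-0.5,-0.06],[0,0,-0.32]],[[-0.06,-0.6,-0.07],[0,0,-0.4]],[[-0.07,-0.7,-0.08],[0,0,-0.46]],[[-0.07,-0.8,-0.09],[0,0,-0.52]],[[-0.07,-0.88,-0.09],[0,0,-0.57]],[[-0.07,-0.91,-0.09],[0,0,-0.57]]]'
python3 - <<'E'
from h import *
o=manip.get_obs(); im=save('wrist','w_c'); c=cam('wrist',o); plan(.6195,.209,.15,30)
p=pix(c,[.6195,.209,.044]); print(p)
g=cv2.cvtColor(im,cv2.COLOR_RGB2HSV)
m=crop(cv2.inRange(g,(0,0,195),(180,60,255)),p,60)
cs,l=comps(m,50)
for i,s,_ in cs: y,x=np.nonzero(l==i); print('bar',s,rect(ray(c,np.c_[x,y],.044)))
m=crop(cv2.inRange(g,(0,0,0),(180,255,70)),p,80)
cs,l=comps(m,200)
for i,s,_ in cs: y,x=np.nonzero(l==i); print('slab',s,rect(ray(c,np.c_[x,y],.014)))
E
```

```text
clock: 51.75
position: [0.6198, 0.2096, 0.1497]
ee_rot: [0.966, 0.259, -0.0, -0.0]
ft_force: [0.2, 0.0, -0.2]
grip_width: 1.002
grasp_force: 0.0
at [619.8 209.5 149.6] yaw 29.9 t 51.8 grip 1.002 0.0 | shift [-0.007  0.004 -0.005] turn [-0.    -0.    -0.002] j [-0.01 -1.61]
[255.43628953 187.01010864]
bar [247 159  17  51 819] (array([621.3, 210.3]), array([48.4, 14.5]), 30.5)
slab [249 132  25  76 590] (array([629.4, 207.9]), array([78.7, 24.1]), 31.0)
```

View pics/w_c.png

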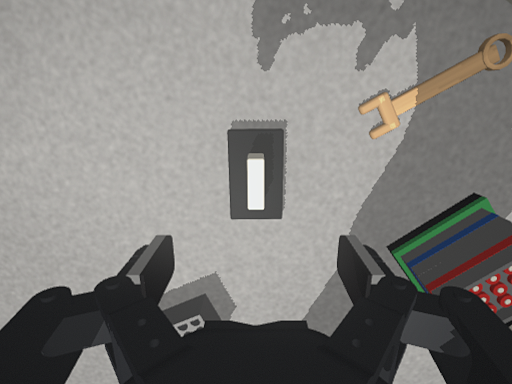

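The cover's bar is at (255,184), centred between the fingers: (621,210), 30.5°, 48x15 mm, which matches the given size. Pinching it.

```bash
python3 -m inch '[[[0.02,0,0.08],[0,0,0]],[[0.02,0,0.18],[0,0,0]],[[0.02,0,0.28],[0,0,0]],[[0.02,0,0.38],[0,0,0]],[[0.02,0,0.48],[0,0,0]],[[0.02,0,0.58],[0,0,0]],[[0.02,0,0.68],[0,0,0]],[[0.02,0,0.78],[0,0,0]],[[0.02,0,0.88],[0,0,0]],[[0.02,0,0.95],[0,0,0]]]'
python3 -m inch '[[[0,0,0.08],[0,0,0]],[[0,0,0.16],[0,0,0]],[[0,0,0.24],[0,0,0]],[[0,0,0.32],[0,0,0]],[[0,0,0.4],[0,0,0]],[[0,0,0.48],[0,0,0]],[[0,0,0.55],[0,0,0]],[[0,0,0.61],[0,0,0]],[[0,0,0.66],[0,0,0]],[[0,0,0.66],[0,0,0]]]'
python3 -m inch '[[[0,0,0],[0,0,0]],[[0,0,0],[0,0,0]],[[0,0,0],[0,0,0]],[[0,0,0],[0,0,0]],[[0,0,0],[0,0,0]],[[0,0,0],[0,0,0]],[[0,0,0],[0,0,0]],[[0,0,0],[0,0,0]],[[0,0,0],[0,0,0]],[[0,0,0],[0,0,0]]]' 0 50
python3 -c "
from h import *
plan(.6562,-.0181,.0618,-23)"
```

```text
clock: 52.8
position: [0.6213, 0.2092, 0.0728]
ee_rot: [0.966, 0.257, -0.0, 0.0]
ft_force: [0.2, -0.7, 0.1]
grip_width: 0.999
grasp_force: 0.0
clock: 53.8
position: [0.6212, 0.2092, 0.0203]
ee_rot: [0.966, 0.257, -0.0, 0.0]
ft_force: [0.7, 0.1, -0.3]
grip_width: 1.001
grasp_force: 0.0
clock: 54.8
position: [0.6216, 0.2094, 0.0211]
ee_rot: [0.966, 0.257, 0.0, 0.0]
ft_force: [-0.7, 1.1, 2.6]
grip_width: 0.177
grasp_force: 49.4
at [621.6 209.4  21.1] yaw 29.8 t 54.8 grip 0.177 49.4 | shift [-1.04   2.682 -0.509] turn [-0.    -0.     1.174] j [-0.04 -1.66]
```

```bash
python3 -m inch '[[[0,0,-0.05],[0,0,0]],[[0,0,-0.12],[0,0,0]],[[0,0,-0.22],[0,0,0]],[[0,0,-0.33],[0,0,0]],[[0,0,-0.45],[0,0,0]],[[0,0,-0.57],[0,0,0]],[[0,0,-0.7],[0,0,0]],[[0,0,-0.82],[0,0,0]],[[0,0,-0.92],[0,0,0]],[[0,0,-1],[0,0,0]]]'
python3 -m inch '[[[-0.03,0.04,-0.08],[0,0,0]],[[-0.08,0.1,-0.18],[0,0,0]],[[-0.15,0.18,-0.3],[0,0,0]],[[-0.22,0.27,-0.42],[0,0,0]],[[-0.3,0.36,-0.55],[0,0,0]],[[-0.38,0.46,-0.68],[0,0,0]],[[-0.46,0.56,-0.8],[0,0,0]],[[-0.53,0.66,-0.9],[0,0,0]],[[-0.6,0.76,-0.96],[0,0,0]],[[-0.66,0.84,-1],[0,0,0]]]'
python3 -m inch '[[[-0.07,0.09,0],[0,0,0.05]],[[-0.13,0.17,0],[0,0,0.11]],[[-0.2,0.26,0],[0,0,0.17]],[[-0.27,0.34,0],[0,0,0.23]],[[-0.33,0.43,0],[0,0,0.3]],[[-0.4,0.51,0],[0,0,0.36]],[[-0.47,0.6,0],[0,0,0.43]],[[-0.53,0.68,0],[0,0,0.5]],[[-0.6,0.76,0],[0,0,0.56]],[[-0.66,0.84,0],[0,0,0.6]]]'
python3 -c "
from h import *
plan(.573,.017,.185,-22.6)"
```

```text
clock: 55.8
position: [0.6216, 0.2094, 0.1018]
ee_rot: [0.966, 0.257, 0.0, 0.0]
ft_force: [0.9, 0.5, -1.5]
grip_width: 0.174
grasp_force: 48.7
clock: 56.8
position: [0.6092, 0.1237, 0.1813]
ee_rot: [0.966, 0.257, 0.0, 0.0]
ft_force: [0.0, 0.6, -1.7]
grip_width: 0.171
grasp_force: 48.8
clock: 57.8
position: [0.5964, 0.0395, 0.1806]
ee_rot: [1.0, 0.023, -0.0, 0.0]
ft_force: [-0.3, 0.6, -2.4]
grip_width: 0.172
grasp_force: 48.8
at [596.4  39.5 180.6] yaw 2.6 t 57.8 grip 0.172 48.8 | shift [-0.305  0.268 -0.055] turn [0.    0.001 0.561] j [ 0.2  -1.77]
```

```bash
python3 -m inch '[[[-0.03,0.03,-0.01],[0,0,0.05]],[[-0.07,0.06,-0.02],[0,0,0.12]],[[-0.11,0.1,-0.03],[0,0,0.2]],[[-0.16,0.14,-0.04],[0,0,0.3]],[[-0.21,0.18,-0.05],[0,0,0.4]],[[-0.26,0.22,-0.05],[0,0,0.48]],[[-0.29,0.25,-0.05],[0,0,0.53]],[[-0.3,0.27,-0.05],[0,0,0.56]],[[-0.3,0.27,-0.05],[0,0,0.56]],[[-0.3,0.27,-0.05],[0,0,0.56]]]'
python3 - <<'E'
from h import *
o=manip.get_obs(); im=save('wrist','w_ch'); plan(.6565,-.018,.1085,-22.6)
c=cam('wrist',o); im2=im.copy(); im2[170:]=0
caps('red',.085,(.6565,-.018),o,im2,130)
E
```

```text
clock: 58.8
position: [0.5739, 0.0175, 0.1849]
ee_rot: [0.981, -0.194, 0.0, -0.0]
ft_force: [-0.9, -0.0, -2.1]
grip_width: 0.175
grasp_force: 48.8
at [573.9  17.6 184.8] yaw -22.3 t 58.85 grip 0.173 48.8 | shift [1.124 0.019 0.954] turn [-0.     0.     0.006] j [ 0.19 -2.15]
red 15 (array([655.7, -17.6]), array([65.6, 30.1]), -22.2)
```

View pics/w_ch.png

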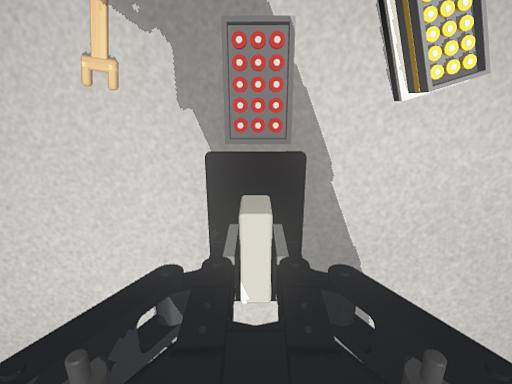

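Red stack is at (257,82), yaw matching; the cover is held straight with its front edge at row 152 and bar front at row 195. Checking the held offset.

Run:
```python
from h import *
o=manip.get_obs(); c=cam('wrist',o); rm=R.from_quat(o['ee_rot']).as_matrix()[:2,:2]; z=o['position'][2]
for uv,dz in(((255.5,151.5),-.0067),((206,160),-.0067),((305.5,160),-.0067),((256,196),.0233),((240,215),.0233),((272,215),.0233)): print(uv,np.round((ray(c,uv,z+dz)[0]-o['position'][:2])@rm*1e3,1))
plan(.656,-.0178,.1085,-22.3)
```

```text
(255.5, 151.5) [49.2 -0.4]
(206, 160) [ 44.5 -27.3]
(305.5, 160) [44.5 26.8]
(256, 196) [34.  -0.2]
(240, 215) [24.8 -7.5]
(272, 215) [24.8  7.2]
at [573.9  17.6 184.8] yaw -22.3 t 58.85 grip 0.173 48.8 | shift [1.117 0.02  0.954] turn [-0.  0. -0.] j [ 0.19 -2.15]
```

```bash
python3 -m inch '[[[0.05,0,0],[0,0,0]],[[0.15,0.01,0],[0,0,0]],[[0.28,0.01,0],[0,0,0]],[[0.42,0.02,0],[0,0,0]],[[0.56,0.02,0],[0,0,0]],[[0.7,0.02,0],[0,0,0]],[[0.82,0.02,0],[0,0,0]],[[0.92,0.02,0.05],[0,0,0]],[[0.98,0.02,0.1],[0,0,0]],[[1,0.02,0.15],[0,0,0]]]'
python3 -m inch '[[[0.03,0,0.04],[0,0,0]],[[0.06,0,0.1],[0,0,0]],[[0.08,0,0.16],[0,0,0]],[[0.1,0,0.22],[0,0,0]],[[0.1,0,0.28],[0,0,0]],[[0.1,0,0.34],[0,0,0]],[[0.1,0,0.4],[0,0,0]],[[0.1,0,0.45],[0,0,0]],[[0.1,0,0.48],[0,0,0]],[[0.1,0,0.5],[0,0,0]]]'
python3 -c "
from h import *
plan(.6553,-.0174,.108,-22.3)"
```

```text
clock: 59.85
position: [0.6474, -0.0147, 0.1722]
ee_rot: [0.981, -0.194, -0.0, 0.0]
ft_force: [0.3, -0.4, -2.4]
grip_width: 0.178
grasp_force: 48.8
clock: 60.85
position: [0.6546, -0.0175, 0.1327]
ee_rot: [0.981, -0.194, -0.0, 0.0]
ft_force: [-0.1, -0.3, -0.7]
grip_width: 0.174
grasp_force: 48.8
at [654.6 -17.5 132.7] yaw -22.4 t 60.85 grip 0.174 48.8 | shift [ 0.008 -0.005  0.309] turn [ 0.     0.    -0.001] j [ 0.19 -2.11]
```

```bash
python3 -m inch '[[[0.01,0,0.05],[0,0,0]],[[0.01,0,0.1],[0,0,0]],[[0.01,0,0.15],[0,0,0]],[[0.01,0,0.2],[0,0,0]],[[0.01,0,0.23],[0,0,0]],[[0.01,0,0.26],[0,0,0]],[[0.01,0,0.28],[0,0,0]],[[0.01,0,0.3],[0,0,0]],[[0.01,0,0.31],[0,0,0]],[[0.01,0,0.31],[0,0,0]]]'
python3 -m inch '[[[0,0,0],[0,0,0]],[[0,0,0],[0,0,0]],[[0,0,0],[0,0,0]],[[0,0,0],[0,0,0]],[[0,0,0],[0,0,0]],[[0,0,0],[0,0,0]],[[0,0,0],[0,0,0]],[[0,0,0],[0,0,0]],[[0,0,0],[0,0,0]],[[0,0,0],[0,0,0]]]' 1
python3 -m inch '[[[0,0,-0.1],[0,0,0]],[[0,0,-0.2],[0,0,0]],[[0,0,-0.3],[0,0,0]],[[0,0,-0.4],[0,0,0]],[[0,0,-0.5],[0,0,0]],[[0,0,-0.6],[0,0,0]],[[0,0,-0.7],[0,0,0]],[[0,0,-0.8],[0,0,0]],[[0,0,-0.9],[0,0,0]],[[0,0,-1],[0,0,0]]]'
python3 -m inch '[[[-0.1,0,0],[0,0,0]],[[-0.2,0,0],[0,0,0]],[[-0.3,0,0],[0,0,0]],[[-0.4,0,0],[0,0,0]],[[-0.5,0,0],[0,0,0]],[[-0.6,0,0],[0,0,0]],[[-0.7,0,0],[0,0,0]],[[-0.8,0,0],[0,0,0]],[[-0.9,0,0],[0,0,0]],[[-1,0,0],[0,0,0]]]'
python3 - <<'E'
from h import *
o=manip.get_obs(); im=save('wrist','w_end'); c=cam('wrist',o)
p=pix(c,[.656,-.0178,.130]); g=cv2.cvtColor(im,cv2.COLOR_RGB2HSV)
m=crop(cv2.inRange(g,(0,0,185),(180,70,255)),p,70); cs,l=comps(m,150)
for i,s,_ in cs: y,x=np.nonzero(l==i); print('bar',s,rect(ray(c,np.c_[x,y],.130)))
save('side','side_end'); a=cv2.imread('pics/side_end.png')[100:300,150:400]; cv2.imwrite('pics/both.png',np.hstack([cv2.resize(a,(400,320)),cv2.resize(im[:,:,::-1],(400,320))]))
E
```

```text
clock: 61.85
position: [0.6553, -0.0178, 0.108]
ee_rot: [0.981, -0.194, -0.0, 0.0]
ft_force: [0.5, -0.1, -1.5]
grip_width: 0.175
grasp_force: 48.8
clock: 62.85
position: [0.6553, -0.0179, 0.1081]
ee_rot: [0.981, -0.194, 0.0, 0.0]
ft_force: [0.8, 0.5, -0.9]
grip_width: 1.001
grasp_force: 0.0
clock: 63.85
position: [0.6553, -0.0178, 0.1888]
ee_rot: [0.981, -0.194, 0.0, 0.0]
ft_force: [0.5, -0.6, -0.1]
grip_width: 0.999
grasp_force: 0.0
clock: 64.85
position: [0.5808, 0.0129, 0.1881]
ee_rot: [0.981, -0.194, 0.0, 0.0]
ft_force: [-0.3, 0.7, 0.4]
grip_width: 1.001
grasp_force: 0.0
bar [ 245   55   22   74 1547] (array([655.7, -17.3]), array([47.3, 14.1]), -22.6)
bar [303  75  22  38 352] (array([640. , -53.9]), array([24.9, 14.3]), -18.3)
```

View pics/both.png

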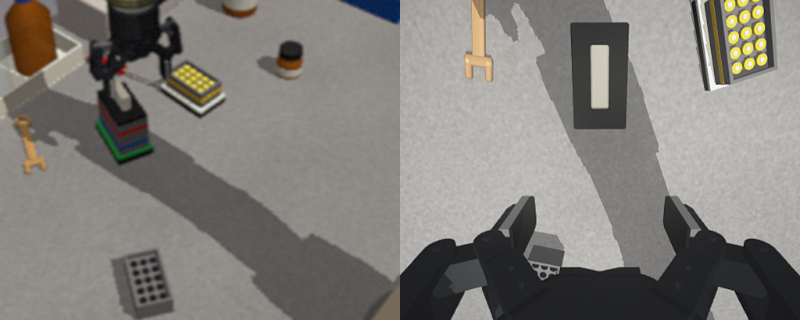

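The stack is straight and seated: the cover bar is at (655.7,-17.3), against red at (656,-17.8). The empty rack and jar look undisturbed and the arm is clear, so I'll hand in.

```bash
python3 -c "
from workcell import manip
print(manip.hand_in())"
```

```text
the job is handed in; nothing more can be done
None
```

I loaded both docks and handed the job in at about 65 s of the 128 s allowed: yellow is in the white dock, and blue, red and the dust cover are stacked in the green dock. The last camera checks showed each piece seated and centred to within about 2 mm, with the empty rack and jar untouched, but the hand-in gave no verdict back.

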